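# Gather the terminal blocks in the tote's cut corner and hold it

### The job

One terminal block was left on the blue pad: put it into the black tote with the other four, then tilt the tote until all five have slid together into its cut-off corner, so that I can count them there. Keep holding the tote tilted with the blocks lying still in that corner: finish with it in the gripper, do not set it down or prop it against anything (its low corner may stay on the bench). Spill nothing and leave the other things on the bench where they are.

Things in the scene. Friction and masses are not known exactly. Their poses are not given: they have to be found in the camera images.
- tote: loose black open-topped plastic parts tote, 220 g, 200 (its x) x 150 (its y) x 60 mm high, walls and floor 4 mm thick, a thick rim around the top. Origin: centre of the underside; z up. The corner at -x -y is cut off at 45 degrees, from (-55, -75) to (-100, -30) mm, and walled there too. It starts flat on the bench, left or right of the middle, the cut corner more or less towards the robot
- tote_cut_corner (a point): in the tote, middle of the cut wall's inner face at floor level: (-75, -50, 4) mm in its frame. The inside is smooth: blocks slide on the floor from about 15 degrees of tilt, but need up to about 30 degrees towards the cut corner to run along a side wall into it, and a little more (35 to 45) if they wedge on one another
- tote_far_corner (a point): the tote's other end of that diagonal: corner away from the cut, on the underside: (100, 75, 0) mm in its frame
- tote_rim_x (a point): middle of the rim on the tote's +x wall (a short wall away from the cut): (101, 0, 54) mm in its frame. The rim is 10 mm wide, 12 mm high (48 to 60 mm above the underside), flush with the wall inside, 6 mm proud outside; pinch it across from above, anywhere along the wall
- tote_rim_y (a point): middle of the same rim on the tote's +y wall (the long wall away from the cut): (0, 76, 54) mm in its frame
- stray: green four-way screw terminal block, 12 g, 20 (its x, the row of four screws) x 15 (its y) x 17 mm high, the one lying apart on the blue pad, upright, at any turn. Origin at the centre of its underside, z up
- stray_mid (a point): the middle of that block, 8.5 mm above its underside
- block1: the same kind of block, one of the four that start loose on the tote's floor at any turn. Origin at the centre of its underside, axes as the stray's
- block2: the same kind of block, one of the four that start loose on the tote's floor at any turn. Origin at the centre of its underside, axes as the stray's
- block3: the same kind of block, one of the four that start loose on the tote's floor at any turn. Origin at the centre of its underside, axes as the stray's
- block4: the same kind of block, one of the four that start loose on the tote's floor at any turn. Origin at the centre of its underside, axes as the stray's
- block1_mid (a point): the middle of block1, 8.5 mm above its underside
- block2_mid (a point): the middle of block2, 8.5 mm above its underside
- block3_mid (a point): the middle of block3, 8.5 mm above its underside
- block4_mid (a point): the middle of block4, 8.5 mm above its underside
- pad: light blue work pad, fixed, 190 (its x, away from the robot) x 260 x 2 mm, on the other side of the bench's middle from the tote; the stray block lies on its half nearer the robot, two circuit boards on the far half. Origin at the centre of its underside
- board1: loose green circuit board with a white connector, 55 x 75 x 10 mm, on the far half of the pad; leave it. Origin at the centre of its underside
- board2: a second such board beside it; leave it. Origin at the centre of its underside
- screwdriver: black-handled screwdriver, 170 mm long, about 30 mm high, lying between tote and pad, pointing away from the robot; leave it
- brush: wooden bench brush, 110 x 36 x 34 mm, lying crosswise beyond the screwdriver; leave it. Origin at the centre of its underside
- solder_reel: reel of solder standing flat, 64 mm across, 50 mm high, at the back right; leave it. Origin at the centre of its underside
- flux_jar: small jar with a white cap, 54 mm across, 55 mm high, at the back left; leave it. Origin at the centre of its underside
- tweezers: steel tweezers, 115 mm long, 4 mm high, lying crosswise close to the robot; leave them. Origin at the centre of the underside

How it is judged:
On the way:
1. the stray block is in the tote with the others, let go (horizontal distance between stray_mid and tote below 0.11 m and z of stray_mid in the frame of tote between 0.004 and 0.055 m and contact force between the fingers and stray below 0.05 N and angle between tote's own z axis and vertical below 0.2 rad), for 0.2 s.
At the end, for the whole second after the job is handed in: tote held by the fingers (over 5 N), tilted 17 to 60 degrees, corner opposite the cut over 60 mm up; middles of all five blocks in the tote within 75 mm of the cut-corner point; all still (under 30 mm/s); tote touching no other loose thing, and those within 40 mm of their starts (distance between each of block1_mid, block2_mid, block3_mid, block4_mid, stray_mid and tote_cut_corner below 0.075 m and z of block1_mid in the frame of tote between 0.004 and 0.055 m and linear speed of each of block1, block2, block3, block4, stray, tote below 0.03 m/s and z of block2_mid in the frame of tote between 0.004 and 0.055 m and z of block3_mid in the frame of tote between 0.004 and 0.055 m and z of block4_mid in the frame of tote between 0.004 and 0.055 m and z of stray_mid in the frame of tote between 0.004 and 0.055 m and angle between tote's own z axis and vertical between 0.3 and 1.05 rad and height (world z) of tote_far_corner above 0.06 m and contact force between the fingers and tote above 5 N and contact force between tote and board1 below 0.2 N and distance of each of board1, board2, screwdriver, brush, solder_reel, flux_jar, tweezers from where it was at the start of the episode below 0.04 m and contact force between tote and board2 below 0.2 N and contact force between tote and screwdriver below 0.2 N and contact force between tote and brush below 0.2 N and contact force between tote and solder_reel below 0.2 N and contact force between tote and flux_jar below 0.2 N and contact force between tote and tweezers below 0.2 N); the arm keeps its last pose, push and grip.
It fails at once if a terminal block is spilled out of the tote (distance between block1_mid and tote above 0.19 m or distance between block2_mid and tote above 0.19 m or distance between block3_mid and tote above 0.19 m or distance between block4_mid and tote above 0.19 m).
It fails at once if another thing on the bench is knocked away (distance of any of board1, board2, screwdriver, brush, solder_reel, flux_jar, tweezers from where it was at the start of the episode above 0.06 m).
It also fails if it takes over 48 s, if anything falls off the work surface, if the arm or the gripper's body presses on something with over 40 N, if the wrist force passes 120 N, or if a joint passes its speed limit or range.

### The arm

A 7-joint arm with a two-finger parallel gripper is mounted at the origin on the work surface. World frame = base frame: x ahead of the robot, y to its left, z up, the work surface at z = 0. Lengths are in m, angles in rad, forces in N, time in s.
With the tool pointing down it reaches from about 0.4 to 0.875 m from the base axis. Payload 6.5 kg.
Tool frame: the origin (TCP) lies at the very end of the fingers, on their centre line; the grasp point (between the pads) lies 19 mm behind it; z points along the fingers, y is the line along which they close (so a half turn about z gives the same grasp; the last joint's range is limited). The gripper opens to 88 mm and grips with 3 to 60 N. Pads are 18 mm wide; open, the fingers measure 123 mm over their backs; the gripper's body (75 mm by 187 mm) begins 45 mm behind the grasp point.
Start: joints at [1.067, 0.536, -0.004, 1.538, 0.003, 1.067, -0.071], TCP at [0.276, -0.589, 0.239] pointing down, gripper open.
Joint ranges: [-2.7, 2.7], [-0.37, 2.16], [-1.27, 1.26], [0.24, 2.4], [-1.31, 4.45], [0.19, 1.91], [-2.76, 2.76]. Speed limits (rad/s): [2.39, 2.39, 3.14, 3.14, 3.14, 3.14, 3.14].

### API

Orientations are given as a unit quaternion [w, x, y, z].
In Python, from station import bot gives the robot as it stands. The module is installed in compiled form; this text tells all that it offers. Calls block until the motion is done:
- bot.movep(position, orientation): joint-space move of the TCP to a pose.
- bot.move_straight(position, orientation=None, feed=0.15, until_force=None): straight line of the TCP; orientation=None keeps the orientation; feed is the mean speed in m/s. With until_force (N) it stops when the force on the tool has changed by that much, and returns True; else False.
- bot.move_j(angles): joint-space move.
- bot.grip(opening): finger opening in m; the grip force is fixed at half the most; returns when the fingers have stopped.
- bot.hold(seconds).
- bot.ik(position, orientation): joint angles nearest the present ones, or None.
- bot.camera(name): name is "scene" or "top" or "wrist"; returns a dict with "img" (400x640x3 uint8, blue, green, red), "range_z" (400x640 float32, m along the optical axis (not along the pixel's ray), 0 where there is no reading), "K" (3x3 intrinsics, pixels), "extrinsics" (4x4, takes a point from world to camera coordinates). Camera axes: x right, y down, z forward; pixel columns grow to the right and rows downward; lengths in m; the calibration is good to about 2 mm. A picture is of the moment at which its call begins.
A pose or a line that the arm cannot do raises bot.IKError and nothing moves.
- bot.finish_job(): hands the job in; it is judged then, once.
Trained networks look in the newest picture that a camera, given by its name, has taken for a name from the list of things; names that differ only in an ending like _2 or _b are one class to them, and where a whole thing is asked for, a point or a joint stands for the part that bears it (a point fixed in the world has none). Each returns a list of dicts, best first, with "confidence" (0 to 1); they miss things now and then, are a little off and sometimes report something else, mostly with a low value. They report only what shows in the picture. A call takes as long as a camera call.
- bot.recognise(label, camera): "box" ([left, top, right, bottom] in pixels, round what is visible of it).
- bot.outline_of(label, camera): "region" (400x640 bool, what is visible of it) and "box" ([left, top, right, bottom] in pixels, round what is visible of it).
- bot.pinpoint(label, camera): "centre" ([column, row] in pixels: a listed point, or the origin of a listed thing).
Readings, each from a call of its own:
- bot.get_clock(): time.
- bot.get_qpos(): joint angles.
- bot.get_joint_velocities(): joint speeds.
- bot.get_effort(): joint torques, N m.
- bot.get_position(): TCP position.
- bot.get_ee_rot(): TCP orientation.
- bot.get_wrist_force(): force on the tool from outside, world axes, zero at the start.
- bot.get_wrist_torque(): the same for the moment, N m.
- bot.get_width(): finger opening in m.
- bot.get_gripper_force(): force on a finger pad.
Only numpy, scipy, OpenCV 4.12 (cv2) and the standard library are available. Lean on these libraries where they do the work, as an engineer would, in place of code of your own. Each camera call takes 0.05 s, during which the arm holds its last target. There are 200 camera calls.

## Working session

There is one attempt and no reset: what is moved stays moved. The work goes in short steps, each a Python script; the robot and the scene stay as the last script left them, time stands still between calls to the robot, and variables do not carry over. Pictures are saved under pics/ and viewed, at most 10 in all, crops included, and the job is handed in when it is done.

```bash
mkdir -p pics; cat > h.py <<'E'
import numpy as np, cv2
from station import bot
def cam(n,save=None):
    c=bot.camera(n)
    if save: cv2.imwrite('pics/'+save,c['img'])
    return c
def ray(c,px,z):
    # intersect pixel ray with world plane z
    K=c['K'];E=c['extrinsics'];R=E[:3,:3];t=E[:3,3]
    o=-R.T@t; d=R.T@np.linalg.solve(K,[px[0],px[1],1.])
    return o+d*(z-o[2])/d[2]
def cloud(c):
    h,w=c['range_z'].shape;u,v=np.meshgrid(np.arange(w),np.arange(h))
    p=np.stack([u,v,np.ones_like(u)],-1).reshape(-1,3).astype(float)
    p=(np.linalg.inv(c['K'])@p.T).T*c['range_z'].reshape(-1,1)
    E=c['extrinsics'];return ((p-E[:3,3])@E[:3,:3]).reshape(h,w,3)
E
python3 - <<'E'
from h import *
c=cam('top','top0.png');P=cloud(c)
for n,z in [('tote',0),('tote_cut_corner',.004),('tote_far_corner',0.),('tote_rim_x',.054),('tote_rim_y',.054),('stray',0.002),('stray_mid',.0105),('screwdriver',.015),('brush',0.),('board1',.002),('tweezers',0),('flux_jar',0),('solder_reel',0)]:
    for d in bot.pinpoint(n,'top')[:2]:
        u,v=map(int,d['centre']);print(n,round(d['confidence'],2),u,v,ray(c,d['centre'],z).round(3),P[min(v,399),min(u,639)].round(3))
for n in ['stray','tote']:
    for d in bot.outline_of(n,'top')[:2]:
        m=d['region'];Q=P[m];zt=.017 if n=='stray' else .057
        s=Q[abs(Q[:,2]-zt)<.006];r=cv2.minAreaRect(s[:,:2].astype(np.float32)*1000)
        print(n,d['confidence'],d['box'],len(s),r)
print(c['extrinsics'].round(3).tolist())
E
```

```text
tote_cut_corner 0.65 417 285 [ 0.392 -0.221  0.004] [ 0.394 -0.221  0.003]
tote_far_corner 0.9 396 192 [ 0.597 -0.182  0.   ] [ 0.587 -0.168  0.06 ]
tote_far_corner 0.62 424 237 [ 0.498 -0.242  0.   ] [ 0.496 -0.235  0.021]
tote_rim_x 0.85 380 229 [ 0.507 -0.135  0.054] [ 0.508 -0.133  0.062]
tote_rim_x 0.59 429 198 [ 0.576 -0.241  0.054] [ 0.576 -0.238  0.059]
tote_rim_y 0.85 380 229 [ 0.507 -0.135  0.054] [ 0.508 -0.133  0.062]
tote_rim_y 0.59 429 198 [ 0.576 -0.241  0.054] [ 0.576 -0.238  0.059]
stray 0.6 200 243 [0.477 0.253 0.002] [0.476 0.248 0.02 ]
stray_mid 0.6 203 247 [0.467 0.242 0.01 ] [0.468 0.242 0.017]
stray_mid 0.42 238 202 [0.568 0.171 0.01 ] [0.57  0.174 0.002]
screwdriver 0.64 317 216 [ 0.539 -0.004  0.015] [ 0.542 -0.002 -0.001]
screwdriver 0.37 434 221 [ 0.531 -0.261  0.015] [ 0.532 -0.259  0.016]
brush 0.64 311 131 [0.74  0.013 0.   ] [0.728 0.014 0.034]
board1 0.95 174 196 [0.58  0.316 0.002] [0.581 0.317 0.004]
board1 0.56 239 199 [0.576 0.171 0.002] [0.576 0.172 0.006]
tweezers 0.69 322 297 [ 0.366 -0.018  0.   ] [ 0.366 -0.016  0.003]
tweezers 0.46 202 245 [0.473 0.248 0.   ] [0.472 0.244 0.018]
flux_jar 0.93 227 117 [0.768 0.208 0.   ] [0.749 0.198 0.055]
solder_reel 0.66 402 119 [ 0.773 -0.2    0.   ] [ 0.755 -0.187  0.048]
solder_reel 0.31 387 241 [ 0.488 -0.158  0.   ] [ 0.487 -0.155  0.019]
tote 0.77 [359.5, 185.8, 466.6, 295.9] 1666 ((478.097412109375, -203.4555206298828), (162.6529541015625, 212.426513671875), 67.41043090820312)
tote 0.2 [141.9, 183.3, 263.0, 271.2] 0 ((0.0, 0.0), (0.0, 0.0), 0.0)
[[0.014, -1.0, 0.017, -0.013], [-0.983, -0.017, -0.182, 0.572], [0.182, -0.014, -0.983, 0.836], [0.0, 0.0, 0.0, 1.0]]
```

View pics/top0.png

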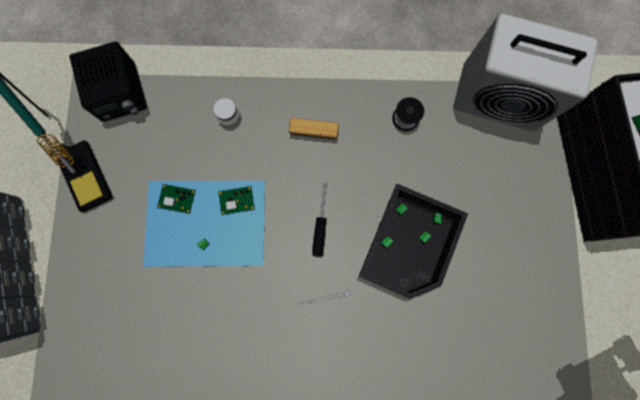

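The picture shows the tote right of the middle, with its cut corner facing the robot at about (423,290). The stray is on the pad at (203,245), and four blocks lie at (402,209), (437,218), (424,237) and (387,242). By the rim fit, which matches the given sizes, the tote centre is (0.478,-0.203) and its x axis is at -22.6°. Next I'll take a closer look at the stray.

```bash
cat >> h.py <<'E'
from scipy.spatial.transform import Rotation as Ro
def q(R): x=R.as_quat(); return [x[3],x[0],x[1],x[2]]
def down(a): # tool y axis at world angle a, pointing down
    y=np.array([np.cos(a),np.sin(a),0]);z=np.array([0,0,-1.]);return Ro.from_matrix(np.c_[np.cross(y,z),y,z])
E
python3 - <<'E'
from h import *
print(bot.get_ee_rot())
bot.movep([.455,.243,.19],q(down(np.pi/2)))
print(bot.get_clock(),bot.get_qpos())
c=cam('wrist','w0.png');P=cloud(c)
g=c['img'].astype(int);m=(g[...,1]>g[...,0]+25)&(g[...,1]>g[...,2]+25)&(P[...,2]>.012)&(P[...,2]<.024)
n,l,s,ce=cv2.connectedComponentsWithStats(m.astype(np.uint8))
for i in range(1,n):
    if s[i,4]>60:
        Q=P[l==i];print(s[i],Q.mean(0).round(4),cv2.minAreaRect(Q[:,:2].astype(np.float32)*1000))
for d in bot.pinpoint('stray_mid','wrist')[:1]: print(d,ray(c,d['centre'],.0105))
# tilt IK check
th=np.deg2rad(-22.6);T=Ro.from_euler('z',th);C=np.array([.478,-.203,0])
pv=np.array([-.0775,-.0525,0]);ax=np.array([1,-1,0])/2**.5
for nm,p,a in [('x',[.101,.01,.035],th),('x',[.101,.01,.035],th+np.pi),('y',[.025,.076,.035],th+np.pi/2),('y',[.025,.076,.035],th-np.pi/2)]:
    out=[]
    for t in [0,20,35,45]:
        k=Ro.from_rotvec(-np.deg2rad(t)*ax)
        pp=C+T.apply(pv+k.apply(np.array(p)-pv)); R=T*k*T.inv()*down(a)
        j=bot.ik(pp,q(R)); out.append((t,pp.round(3).tolist(),None if j is None else np.round(j,2).tolist()))
    print(nm,a,*out,sep='\n ')
E
```

```text
[ 7.48179739e-06  9.76141727e-01  2.17134357e-01 -4.45217434e-06]
3.7917 [ 0.30701969  0.71994524 -1.23326417  1.88837199  0.76666935  1.11325762
  0.33947221]
[318 180  25  25 325] [0.4721 0.2455 0.0175] ((472.6463623046875, 245.58126831054688), (14.854352951049805, 19.76791000366211), 44.21299362182617)
{'centre': [329.1, 186.4], 'confidence': 0.84} [0.46883005 0.24498626 0.0105    ]
x
 -0.3944444109507185
 (0, [0.575, -0.233, 0.035], [0.77, 0.87, -0.66, 1.7, 0.69, 0.83, -0.61])
 (20, [0.577, -0.232, -0.025], [0.51, 1.05, -0.5, 1.44, 0.68, 1.15, -0.64])
 (35, [0.565, -0.237, -0.069], [0.37, 1.22, -0.38, 1.24, 0.66, 1.38, -0.61])
 (45, [0.552, -0.242, -0.096], [0.29, 1.34, -0.3, 1.09, 0.64, 1.53, -0.59])
x
 2.7471482426390748
 (0, [0.575, -0.233, 0.035], [1.03, 1.13, -1.15, 1.68, 1.14, 1.15, 2.28])
 (20, [0.577, -0.232, -0.025], [0.78, 1.28, -1.05, 1.42, 1.14, 1.47, 2.29])
 (35, [0.565, -0.237, -0.069], [0.63, 1.41, -0.96, 1.21, 1.14, 1.68, 2.33])
 (45, [0.552, -0.242, -0.096], [0.55, 1.5, -0.9, 1.07, 1.15, 1.81, 2.37])
y
 1.176351915844178
 (0, [0.53, -0.142, 0.035], [0.87, 0.92, -0.96, 1.88, 0.98, 0.9, 0.59])
 (20, [0.532, -0.142, -0.023], [0.62, 1.1, -0.82, 1.62, 0.91, 1.23, 0.61])
 (35, [0.522, -0.146, -0.065], [0.47, 1.24, -0.71, 1.42, 0.87, 1.46, 0.65])
 (45, [0.509, -0.151, -0.091], [0.39, 1.35, -0.64, 1.28, 0.84, 1.59, 0.69])
y
 -1.9652407377456151
 (0, [0.53, -0.142, 0.035], [-0.09, 0.7, 0.36, 1.94, -0.43, 0.58, -1.41])
 (20, [0.532, -0.142, -0.023], [-0.28, 1.0, 0.54, 1.68, -0.36, 0.9, -1.58])
 (35, [0.522, -0.146, -0.065], [-0.39, 1.27, 0.72, 1.48, -0.45, 1.17, -1.57])
 (45, [0.509, -0.151, -0.091], [-0.38, 1.4, 0.72, 1.34, -0.39, 1.32, -1.63])
```

View pics/w0.png

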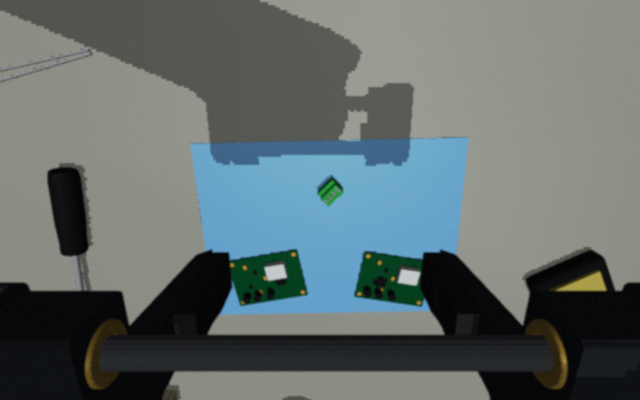

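Near the middle of the wrist picture, at (330,190), is the stray. It measures 14.9 x 19.8 mm with its top at 17.5 mm, at (0.472,0.2455), and the fingers should close along 44°. My tilt sign was reversed, so I'll flip it. Next: pick up the stray and place it in the tote.

```bash
python3 - <<'E'
from h import *
def m(j): 
    lo=np.array([-2.7,-.37,-1.27,.24,-1.31,.19,-2.76]);hi=np.array([2.7,2.16,1.26,2.4,4.45,1.91,2.76])
    return -1 if j is None else min((np.array(j)-lo).min(),(hi-np.array(j)).min())
def best(p,angs): 
    r=[(m(bot.ik(p,q(down(a)))),a) for a in angs];print(r);return q(down(max(r)[1]))
s=np.array([.472,.2455,0]);a=np.deg2rad(44.2)
o=best(s+[0,0,.03],[a,a-np.pi])
bot.grip(.045)
bot.movep(s+[0,0,.07],o)
bot.move_straight(s+[0,0,.005],o,feed=.1,until_force=8)
print(bot.get_position()); bot.grip(0.0); print('w',bot.get_width(),bot.get_gripper_force())
bot.move_straight(s+[0,0,.14],feed=.25)
th=np.deg2rad(-22.6);t=np.array([.440,-.203,0])
o=best(t+[0,0,.1],[th+np.pi/2,th-np.pi/2,th,th+np.pi])
bot.movep(t+[0,0,.14],o);print('w',bot.get_width())
bot.move_straight(t+[0,0,.014],feed=.15,until_force=8)
bot.grip(.035);bot.hold(.1)
bot.move_straight(t+[0,0,.16],feed=.25)
print(bot.get_clock(),bot.get_qpos().round(2))
c=cam('top','top1.png');P=cloud(c)
Q=P[250-90:310,340:480].reshape(-1,3)
cam('wrist','w1.png')
E
```

```text
[(np.float64(0.44487865534961146), np.float64(0.7714355293814937)), (np.float64(0.018840796299505636), np.float64(-2.3701571242082995))]
[0.47218921 0.24586984 0.00531741]
w 0.01460118991955872 30.000469386577606
[(np.float64(0.22846761978994623), np.float64(1.176351915844178)), (np.float64(0.3494434235878465), np.float64(-1.9652407377456151)), (np.float64(0.36694373187475415), np.float64(-0.3944444109507185)), (np.float64(0.013873579004323178), np.float64(2.7471482426390748))]
w 0.014614192636080423
11.4667 [ 1.01  0.51 -0.84  2.    0.5   0.85 -0.51]
```

View pics/w1.png

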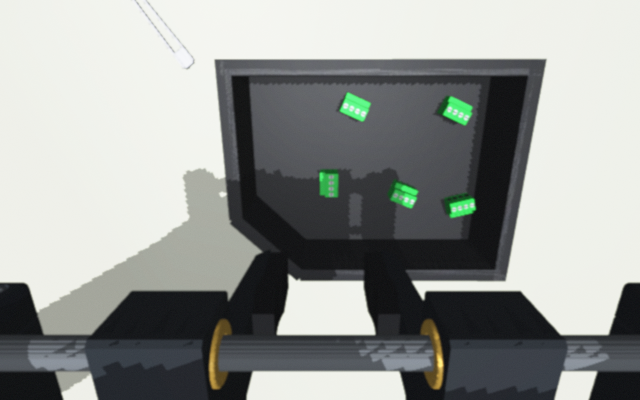

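The stray is now in the tote, with the five blocks at (355,107), (458,110), (329,184), (404,195) and (460,206). The +x wall, on the right at about (510,150), is free between the two nearest blocks. I'll refit the rim, then grasp there.

```bash
cat >> h.py <<'E'
PV=np.array([-.0775,-.0525,0]);AX=np.array([1,-1,0])/2**.5
def tilt(C,th,p,deg,lift=.003):
    T=Ro.from_euler('z',th);k=Ro.from_rotvec(np.deg2rad(deg)*AX)
    return np.r_[C,lift if deg else 0]+T.apply(PV+k.apply(np.array(p)-PV)), q(T*k*T.inv()*down(th))
E
python3 - <<'E'
from h import *
c=bot.camera('wrist');P=cloud(c).reshape(-1,3)
Q=P[(abs(P[:,2]-.06)<.005)&(np.hypot(P[:,0]-.478,P[:,1]+.203)<.15)]
r=cv2.minAreaRect(Q[:,:2].astype(np.float32)*1000);print(len(Q),Q[:,2].mean(),r)
d=bot.pinpoint('tote_rim_x','wrist')[:2];print([(x['confidence'],ray(c,x['centre'],.054).round(4)) for x in d])
C=np.array([.478,-.203]);th=np.deg2rad(-22.6)
for t in [0,15,30,38,45]:
    pp,o=tilt(C,th,[.101,.012,.035],t);j=bot.ik(pp,o);print(t,pp.round(3),None if j is None else np.round(j,2))
E
```

```text
14791 0.06007502587242001 ((476.01104736328125, -203.29530334472656), (162.85833740234375, 212.87673950195312), 67.368896484375)
[(0.93, array([ 0.5061, -0.1308,  0.054 ])), (0.62, array([ 0.5689, -0.2403,  0.054 ]))]
0 [ 0.576 -0.231  0.035] [ 0.77  0.87 -0.68  1.7   0.7   0.83 -0.62]
15 [ 0.562 -0.236  0.081] [ 1.    0.76 -0.78  1.87  0.62  0.57 -0.48]
30 [ 0.538 -0.246  0.119] [ 1.3   0.76 -0.94  2.01  0.48  0.34 -0.21]
38 [ 0.522 -0.253  0.136] [ 1.49  0.82 -1.07  2.07  0.42  0.27 -0.05]
45 [ 0.506 -0.259  0.149] [ 1.66  0.92 -1.17  2.11  0.41  0.24  0.06]
```

```bash
python3 - <<'E'
from h import *
C=np.array([.476,-.2033]);th=np.deg2rad(-22.63)
for nm,p,a in [('x',[.101,.012,.035],th),('x-',[.101,.012,.035],th+np.pi),('y',[.025,.076,.035],th+np.pi/2),('y-',[.025,.076,.035],th-np.pi/2)]:
  for sh in [0,.05,.09]:
    print(nm,sh)
    for t in [0,15,30,42]:
        T=Ro.from_euler('z',th);k=Ro.from_rotvec(np.deg2rad(t)*AX)
        pp,_=tilt(C,th,p,t,.006);pp[0]+=sh*t/42
        j=bot.ik(pp,q(T*k*T.inv()*down(a)));print(' ',t,None if j is None else np.round(j,2))
E
```

```text
x 0
  0 [ 0.77  0.87 -0.67  1.7   0.7   0.83 -0.62]
  15 [ 1.    0.76 -0.78  1.87  0.62  0.57 -0.48]
  30 [ 1.31  0.75 -0.95  2.01  0.47  0.35 -0.21]
  42 [ 1.6   0.87 -1.13  2.09  0.4   0.26  0.03]
x 0.05
  0 [ 0.77  0.87 -0.67  1.7   0.7   0.83 -0.62]
  15 [ 0.98  0.78 -0.78  1.83  0.62  0.59 -0.48]
  30 [ 1.24  0.78 -0.93  1.94  0.49  0.37 -0.25]
  42 [ 1.47  0.88 -1.09  2.01  0.4   0.26 -0.03]
x 0.09
  0 [ 0.77  0.87 -0.67  1.7   0.7   0.83 -0.62]
  15 [ 0.96  0.79 -0.78  1.8   0.62  0.61 -0.49]
  30 [ 1.18  0.8  -0.91  1.88  0.5   0.39 -0.28]
  42 [ 1.38  0.89 -1.05  1.94  0.41  0.27 -0.07]
x- 0
  0 [ 1.05  1.17 -1.2   1.69  1.18  1.19  2.26]
  15 [ 1.24  1.03 -1.22  1.86  1.1   0.86  2.34]
  30 [ 0.59  0.53 -0.01  2.05 -1.07  0.49 -2.  ]
  42 [ 1.3   0.63 -0.7   2.11 -0.95  0.34 -1.89]
x- 0.05
  0 [ 1.05  1.17 -1.2   1.69  1.18  1.19  2.26]
  15 [ 1.21  1.04 -1.22  1.82  1.1   0.88  2.34]
  30 [ 1.41  1.   -1.24  1.93  1.03  0.59  2.47]
  42 [ 1.22  0.67 -0.7   2.02 -0.84  0.31 -2.05]
x- 0.09
  0 [ 1.05  1.17 -1.2   1.69  1.18  1.19  2.26]
  15 [ 1.19  1.06 -1.21  1.79  1.1   0
[... 500 characters left out ...]
0.84 -1.05  1.99  1.01  0.65  0.62]
  30 [ 1.24  0.82 -1.1   2.09  1.06  0.37  0.66]
  42 [ 1.45  0.95 -1.24  2.15  1.36  0.27  0.53]
y- 0
  0 [ 0.44  0.7  -0.34  1.91  0.39  0.6  -2.12]
  15 [ 0.67  0.56 -0.45  2.09  0.21  0.34 -1.86]
  30 [ 0.89  0.48 -0.5   2.24 -0.95  0.2  -0.57]
  42 None
y- 0.05
  0 [ 0.44  0.7  -0.34  1.91  0.39  0.6  -2.12]
  15 [ 0.64  0.58 -0.45  2.05  0.22  0.36 -1.87]
  30 [ 0.8   0.51 -0.45  2.17 -0.87  0.21 -0.69]
  42 [-0.33  0.98  1.23  2.32  4.4   1.45  0.06]
y- 0.09
  0 [ 0.44  0.7  -0.34  1.91  0.39  0.6  -2.12]
  15 [ 0.63  0.6  -0.44  2.01  0.22  0.38 -1.88]
  30 [ 1.14  0.71 -0.93  2.09  0.74  0.25 -2.21]
  42 [-0.29  0.87  1.09  2.24  4.42  1.26  0.01]
```

The best option is the x-wall grasp with a small outward shift. I'll grasp and tilt to 40°.

```bash
python3 - <<'E'
from h import *
C=np.array([.476,-.2033]);th=np.deg2rad(-22.63);p=[.101,.012,.036]
pp,o=tilt(C,th,p,0)
bot.movep(pp+[0,0,.07],o)
print('contact',bot.move_straight(pp,o,feed=.12,until_force=10),bot.get_position()-pp)
bot.grip(0);print('w',bot.get_width(),bot.get_gripper_force(),bot.get_clock())
for t in np.arange(5,41,5):
    pp,o=tilt(C,th,p,t,.006);pp[0]+=.05*t/40
    bot.move_straight(pp,o,feed=.1)
    print(t,bot.get_wrist_force().round(1),round(bot.get_clock(),1),round(bot.get_width(),4))
bot.hold(.5)
print(bot.get_clock(),bot.get_gripper_force(),bot.get_qpos().round(2))
c=cam('scene');a=c['img']
c2=cam('wrist');c3=cam('top')
cv2.imwrite('pics/t1.png',cv2.resize(np.vstack([np.hstack([a,c2['img']]),np.hstack([c3['img'],c3['img']*0])]),(800,500)))
cv2.imwrite('pics/s1.png',a);cv2.imwrite('pics/w2.png',c2['img']);cv2.imwrite('pics/top2.png',c3['img'])
E
```

```text
contact False [ 4.12414296e-04 -2.05345658e-05  5.68585552e-04]
w 0.009334050093017115 30.000012824311852 13.5417
5 [ 0.3 -0.3 -2.4] 13.9 0.0096
10 [-0.3 -0.8 -3.2] 14.2 0.0092
15 [-0.9 -0.1 -2.3] 14.5 0.0091
20 [-0.3 -0.4 -3.1] 14.8 0.0097
25 [-0.5  0.2 -2.2] 15.1 0.0093
30 [-0.1  0.7 -2.1] 15.3 0.0096
35 [ 0.9 -0.3 -2.1] 15.6 0.0094
40 [-0.3 -0.2 -1.7] 15.9 0.0095
16.375 30.07151348851039 [ 1.46  0.9  -1.12  2.    0.59  0.3  -0.22]
```

View pics/t1.png

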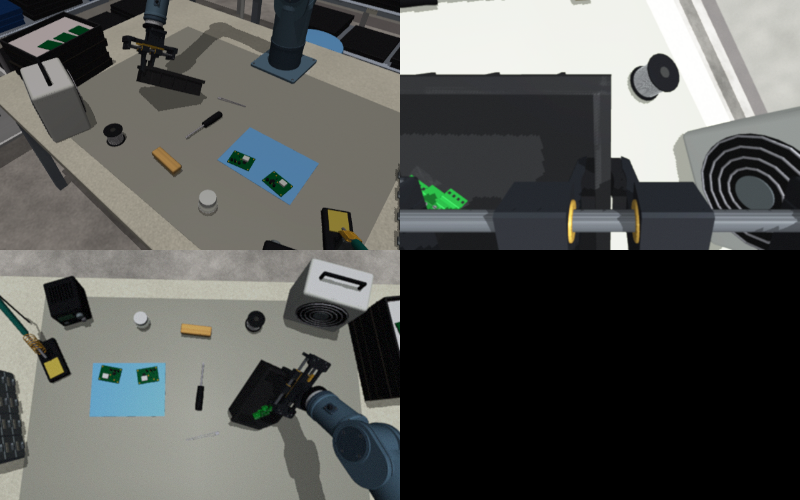

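The tote is held tilted, and in the top view the green blocks are bunched at the low corner, around (418,259) at full resolution. I'll check that in the tote frame with depth data and an enlarged crop.

```bash
python3 - <<'E'
from h import *
C=np.array([.476,-.2033]);th=np.deg2rad(-22.63);p=np.array([.101,.012,.036])
w=bot.get_ee_rot();Rt=Ro.from_quat([w[1],w[2],w[3],w[0]]);x=bot.get_position()
# tote rot = Rt * down(th)^-1 * Rz(th)
TR=Rt*down(th).inv()*Ro.from_euler('z',th)
for n in ['top','wrist']:
    c=bot.camera(n);P=cloud(c);g=c['img'].astype(int)
    L=TR.inv().apply(P.reshape(-1,3)-x).reshape(P.shape)+p
    m=(g[...,1]>g[...,0]+25)&(g[...,1]>g[...,2]+25)&(np.abs(L[...,0])<.11)&(np.abs(L[...,1])<.09)&(L[...,2]<.07)&(L[...,2]>-.02)
    Q=L[m];print(n,len(Q),Q.min(0).round(3),Q.max(0).round(3))
    d=np.linalg.norm(Q-[-.075,-.05,.004],axis=1);print(' dist',np.percentile(d,[0,50,90,100]).round(3))
    f=L[(np.abs(L[...,0])<.09)&(np.abs(L[...,1])<.06)&(np.abs(L[...,2])<.02)&~m];print(' floor z',np.median(f[:,2]).round(4))
    for s in ['stray_mid']:
        for e in bot.pinpoint(s,n)[:8]:
            u,v=map(int,e['centre']);print(' ',round(e['confidence'],2),u,v,L[v,u].round(3))
    if n=='top':
        r=np.argwhere(m);a,b=r.min(0)-45,r.max(0)+45
        cv2.imwrite('pics/crop.png',cv2.resize(c['img'][a[0]:b[0],a[1]:b[1]],None,fx=4,fy=4,interpolation=cv2.INTER_CUBIC))
E
```

```text
top 381 [-0.091 -0.071 -0.008] [-0.024 -0.019  0.016]
 dist [0.005 0.026 0.041 0.053]
 floor z -0.0022
  0.5 415 262 [-0.068 -0.036  0.006]
  0.49 319 217 [-0.088  0.164 -0.101]
wrist 2095 [-0.085 -0.056 -0.006] [-0.032 -0.018  0.015]
 dist [0.012 0.03  0.039 0.043]
 floor z -0.0009
  0.73 42 319 [-0.06  -0.034  0.012]
```

View pics/crop.png

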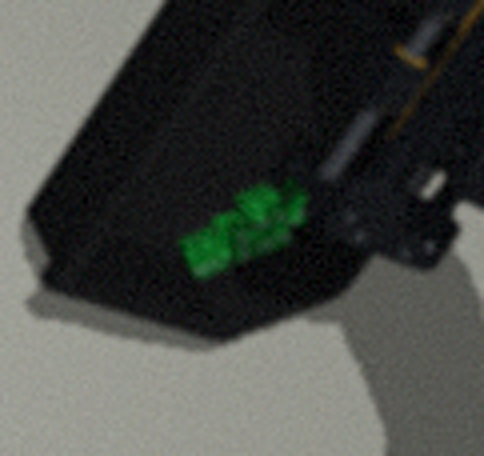

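View pics/w2.png

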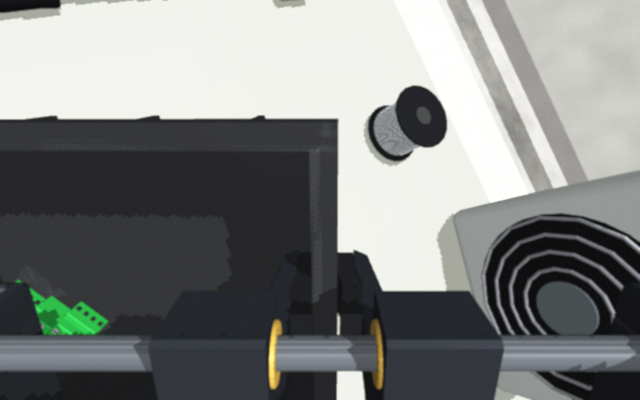

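The visible green all lies within 53 mm of the cut-corner point. But part of the -y wall is hidden behind the gripper, so I can't count all five. I'll jiggle the tote at a steeper angle, then ease the tilt to uncover that area and count.

```bash
python3 - <<'E'
from h import *
C=np.array([.476,-.2033]);th=np.deg2rad(-22.63);p=np.array([.101,.012,.036])
for t in [43,45,42,45,38,30,20]:
    pp,o=tilt(C,th,p,t,.006);pp[0]+=.05*min(t,40)/40
    try: bot.move_straight(pp,o,feed=.12)
    except bot.IKError as e: print(t,e)
bot.hold(.3);print(bot.get_clock(),bot.get_gripper_force())
w=bot.get_ee_rot();Rt=Ro.from_quat([w[1],w[2],w[3],w[0]]);x=bot.get_position()
TR=Rt*down(th).inv()*Ro.from_euler('z',th);ims=[]
for n in ['top','wrist']:
    c=bot.camera(n);P=cloud(c);g=c['img'].astype(int)
    L=TR.inv().apply(P.reshape(-1,3)-x).reshape(P.shape)+p
    m=(g[...,1]>g[...,0]+25)&(g[...,1]>g[...,2]+25)&(np.abs(L[...,0])<.11)&(np.abs(L[...,1])<.09)&(L[...,2]<.07)&(L[...,2]>-.02)
    Q=L[m];d=np.linalg.norm(Q-[-.075,-.05,.004],axis=1)
    print(n,len(Q),Q.min(0).round(3),Q.max(0).round(3),d.max())
    r=np.argwhere(m);k=r.mean(0).astype(int);a=np.clip(k-50,0,[300,540])
    ims.append(cv2.resize(c['img'][a[0]:a[0]+100,a[1]:a[1]+100],(400,400),interpolation=cv2.INTER_CUBIC) if n=='top' else cv2.resize(c['img'][max(0,k[0]-125):,:][:250,:250],(400,400)))
cv2.imwrite('pics/crop2.png',np.hstack(ims))
E
```

```text
19.025 29.93574711465044
top 410 [-0.094 -0.07  -0.003] [-0.023 -0.015  0.019] 0.055558680808069714
wrist 1743 [-0.086 -0.047 -0.003] [-0.034 -0.016  0.017] 0.04172203594701896
```

View pics/crop2.png

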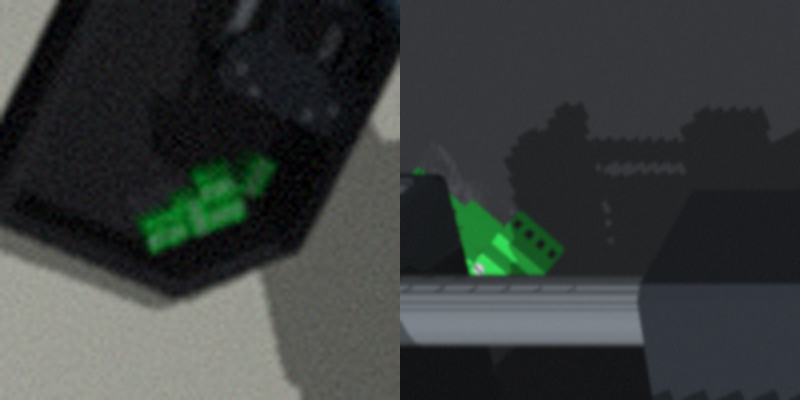

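All five are now in view: a row of three along the cut wall from (150,235) to (245,205), plus one at (210,180) and one at (260,175). The farthest green point is 56 mm from the cut-corner point, and the uncovered -y wall is empty. I'll return to 35°, let it settle, check and hand in.

```bash
python3 - <<'E'
from h import *
C=np.array([.476,-.2033]);th=np.deg2rad(-22.63);p=np.array([.101,.012,.036])
for t in [28,35]:
    pp,o=tilt(C,th,p,t,.006);pp[0]+=.05*t/40
    bot.move_straight(pp,o,feed=.08)
bot.hold(1.0)
w=bot.get_ee_rot();TR=Ro.from_quat([w[1],w[2],w[3],w[0]])*down(th).inv()*Ro.from_euler('z',th)
c=bot.camera('top');P=cloud(c);g=c['img'].astype(int)
L=TR.inv().apply(P.reshape(-1,3)-bot.get_position()).reshape(P.shape)+p
m=(g[...,1]>g[...,0]+25)&(g[...,1]>g[...,2]+25)&(np.abs(L[...,0])<.11)&(np.abs(L[...,1])<.09)&(abs(L[...,2])<.07)
d=np.linalg.norm(L[m]-[-.075,-.05,.004],axis=1).max();print(m.sum(),d,bot.get_gripper_force(),bot.get_clock())
if d<.065: print(bot.finish_job())
E
```

```text
377 0.04886535801283928 30.135018070286606 20.95
the job is handed in; nothing more can be done
None
```

I put the stray block in the tote and handed the job in at about 21 s with the tote held at 35°; all five blocks lie in its cut-off corner, and nothing was spilled or seen to move on the bench.

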